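# Stand the fallen collimator back in the eyepiece rack

### The job

The long collimator has tipped over and lies on the bench in front of the rack. First stand it upright on its wide eight-sided foot on the bare bench and let go so that it stands by itself; then take hold of it again and stand it upright on the free cork disc in the rack, among its neighbours. Set it down rather than dropping it or letting it fall over, and leave the three eyepieces in the rack standing where they are.

Things in the scene. Friction and masses are not known exactly. Their poses are not given: they have to be found in the camera images.
- collimator: Fallen piece, 130 mm long, 0.26 kg, lying level, axis 26 mm up, nose to the robot's right (-y) within 50 degrees. Origin at mid-length, balance point 12 mm footward; z axis from foot to nose. From the foot: eight-sided black foot 52 mm across flats, 0-14 mm; round barrel dia 40, 14-62; eight-sided collar 52 across flats, 62-74; round steel nose dia 36, 74-130. Rests on flats of both collars, so does not roll.
- collimator_foot (a point): Centre of the collimator's foot face (65 mm from the origin along -z). On the bench when it stands.
- collimator_nose (a point): Point on the collimator's axis 105 mm from the foot face, the middle of the free part of the 36 mm nose: a good place to grip.
- rack: Fixed wooden rack, a lane 464 mm long along its y axis, 108 mm wide; origin at the centre of its underside. Floor 12 mm thick; rails 12 mm wide all round, tops 30 mm above the bench, 84 mm between the long rails. Four flush cork discs, 72 mm diameter, on the lane's middle line at y = -165, -55, 55, 165 mm: three carry an eyepiece, one is free.
- place: The free cork disc in the rack, 72 mm diameter, flush with the rack floor; origin at its centre, 12 mm above the bench. Any of the four discs.
- clear_spot (a point): Point on the bench in front of the rack's middle, 165 mm from the rack's centre line towards the robot: the bench (height 0) is clear for 100 mm around it.
- eyepiece_a: Eyepiece standing on a disc of the rack, 88 mm tall, 52 mm wide, steel nose up; origin at the centre of its underside, z up.
- eyepiece_b: Eyepiece standing on a disc of the rack, 72 mm tall, 50 mm wide; origin at the centre of its underside, z up.
- eyepiece_c: Eyepiece standing on a disc of the rack, 106 mm tall, 54 mm wide, steel nose up; origin at the centre of its underside, z up.

How it is judged:
By the outcome, as a careful person would: the job done as asked, in the order asked, and still so for the second after the job is handed in, with the robot touching nothing.
It also fails if it takes over 54 s, if anything falls off the work surface, if the arm or the gripper's body presses on something with over 40 N, if the wrist force passes 120 N, or if a joint passes its speed limit or range.

### The arm

A 6-joint arm with a two-finger parallel gripper is mounted at the origin on the work surface. World frame = base frame: x ahead of the robot, y to its left, z up, the work surface at z = 0. Lengths are in m, angles in rad, forces in N, time in s.
With the tool pointing down it reaches from about 0.425 to 0.95 m from the base axis. Payload 3.5 kg.
Tool frame: the origin (TCP) lies at the very end of the fingers, on their centre line; the grasp point (between the pads) lies ctrl.grip_point_offset behind it (ctrl.grip_point_offset is the distance from the TCP to the grasp point, in m); z points along the fingers, y is the direction in which the jaws open and shut (so a half turn about z gives the same grasp; the last joint's range is limited). The gripper opens to 85 mm and grips with 20 to 120 N. Pads are 22 mm wide; open, the fingers measure 114 mm over their backs; the gripper's body (76 mm by 85 mm) begins 54 mm behind the grasp point. The pads swing forward as they close: fully open they stand 13 mm farther back than shut.
Start: joints at [-1.262, 0.286, 1.577, -0, 1.279, -0.15], TCP at [0.299, -0.605, 0.231] pointing down, gripper open.
Joint ranges: [-2.77, 2.77], [-0.9, 2.22], [0.21, 2.48], [-1.53, 4.67], [0.24, 2.81], [-2.84, 2.84]. Speed limits (rad/s): [2.79, 2.79, 3.14, 3.14, 3.14, 3.14].

### API

Orientations are given as a unit quaternion [x, y, z, w].
In Python, from plant import ctrl gives the robot as it stands.
- The arm moves only by the tool servo_tool, never from a script. Its argument "increments" is a list of rows, each a list of 5 numbers: the opening, from 0 (shut) to 1 (fully open), then the shift along the world's x, y, z in units of 40 mm (1.0 is 40 mm), then the turn about the world's z in units of 5 degrees (1.0 is 5 degrees). A call has exactly 10 rows; each row is the pose to reach, as a shift and turn from the pose measured when the call began; what a row does not reach only later rows make up. A row lasts 1/12 s, in which the tool goes at most 41.7 mm and 7.16 degrees, less where a joint would pass 70% of its speed; a pose out of reach is approached as far as the arm can. A call with a gripper value outside its range is refused whole. The fingers move at their own pace and stop on an object; "grip_force" is the grip in N (left out, the last holds). Time passes only in rows, so rows that repeat a pose let the fingers close, or fill a call up. It gives the time, the measured TCP pose, the force and the opening at its end, in the units of the state.
- ctrl.get_state(): the state, without advancing time (a new reading comes with each control period).
- ctrl.read_camera(name): name is "scene" or "top" or "wrist"; returns a dict with "frame" (400x640x3 uint8, red, green, blue), "K" (3x3 intrinsics, pixels), "extrinsics" (4x4, takes a point from camera to world coordinates). Camera axes: x right, y down, z forward; pixel columns grow to the right and rows downward; lengths in m; the calibration is good to about 2 mm. A picture is of the moment at which its call begins. There is no depth.
- ctrl.sign_off(): hands the job in, once; it reports no verdict.
Trained networks look in a picture, given as the dict that the camera call returned (one of the last four; its "shot" number tells which), for a name from the list of things; names that differ only in an ending like _2 or _b are one class to them, and where a whole thing is asked for, a point or a joint stands for the part that bears it (a point fixed in the world has none). Each returns a list of dicts, best first, with "conf" (0 to 1); they miss things now and then, are a little off and sometimes report something else, mostly with a low value. They report only what shows in the picture. A call takes as long as a camera call.
- ctrl.masks_of(picture, query): "region" (400x640 bool, what is visible of it) and "extent" ([left, top, right, bottom] in pixels, round what is visible of it).
- ctrl.landmark_of(picture, query): "centre" ([row, column] in pixels: a listed point, or the origin of a listed thing).
The state is a dict: "time": time; "qpos": joint angles; "dq": joint speeds; "joint_efforts": joint torques, N m; "eef_pos": TCP position; "tcp_rot": TCP orientation; "contact_force": force on the tool from outside, world axes, zero at the start; "wrist_torque": the same for the moment, N m; "opening": opening from 0.0 (shut) to 1.0 (fully open).
Only numpy, scipy, OpenCV 4.12 (cv2) and the standard library are available. Lean on these libraries where they do the work, as an engineer would, in place of code of your own. Each camera call takes 0.05 s, during which the arm holds its last target. There are 200 camera calls.

## Working session

There is one attempt and no reset: what is moved stays moved. The work goes in short steps, Python scripts to look and compute and a tool call to move; the robot and the scene stay as the last step left them, time stands still between calls to the robot, and variables do not carry over. Pictures are saved under pics/ and viewed, about 8 in all and at most 12, crops included, and the job is handed in when it is done.

Besides the shell and the picture viewer there is one more tool, called in YAML: its name, and indented under it one key for each argument. servo_tool: Moves the arm, as the interface text tells. Its arguments: {"type":"object","properties":{"increments":{"type":"array"},"grip_force":{"type":"number"}},"required":["increments"]}

```bash
ls; mkdir -p pics; cat > h.py <<'E'
import numpy as np, cv2
from plant import ctrl
def shoot(cam, name=None):
    p=ctrl.read_camera(cam)
    if name: cv2.imwrite(f'pics/{name}.png', p['frame'][:,:,::-1])
    return p
def ray(p,rc):
    K=np.array(p['K']);T=np.array(p['extrinsics'])
    d=T[:3,:3]@np.linalg.solve(K,[rc[1],rc[0],1]); return T[:3,3],d
def at_z(p,rc,z):
    o,d=ray(p,rc); return o+d*(z-o[2])/d[2]
def tri(obs):
    A=np.zeros((3,3));b=np.zeros(3)
    for p,rc in obs:
        o,d=ray(p,rc);d=d/np.linalg.norm(d);M=np.eye(3)-np.outer(d,d);A+=M;b+=M@o
    return np.linalg.solve(A,b)
def proj(p,X):
    T=np.linalg.inv(np.array(p['extrinsics']));c=T[:3,:3]@X+T[:3,3];q=np.array(p['K'])@c;return q[1]/q[2],q[0]/q[2]
E
python3 - <<'E'
from h import *
print(ctrl.grip_point_offset); s=ctrl.get_state(); print({k:np.round(v,3) for k,v in s.items()})
a=shoot('top','top0'); b=shoot('scene','scene0')
for q,z in [('collimator',.026),('collimator_foot',.026),('collimator_nose',.026),('place',.012),('rack',0),('clear_spot',0),('eyepiece_a',.012)]:
    for n,p in (('top',a),('scene',b)):
        for r in ctrl.landmark_of(p,q)[:4]:
            print(q,n,round(r['conf'],2),np.round(r['centre']),np.round(at_z(p,r['centre'],z),3))
E
```

```text
pics
0.0187
{'time': np.float64(0.0), 'qpos': array([-1.262,  0.287,  1.578, -0.   ,  1.279, -0.15 ]), 'dq': array([ 0.001,  0.002, -0.002,  0.   , -0.001,  0.   ]), 'joint_efforts': array([-1.0000e-03, -4.0599e+01, -2.9263e+01, -0.0000e+00,  6.0000e-03,
        0.0000e+00]), 'eef_pos': array([ 0.299, -0.605,  0.23 ]), 'tcp_rot': array([ 0.974,  0.227, -0.   , -0.001]), 'contact_force': array([-0.35 ,  0.512,  0.092]), 'wrist_torque': array([0.014, 0.048, 0.054]), 'opening': np.float64(1.002)}
collimator top 0.91 [244. 434.] [ 0.449 -0.279  0.026]
collimator scene 0.82 [222. 238.] [ 0.455 -0.282  0.026]
collimator_foot top 0.7 [235. 399.] [ 0.465 -0.208  0.026]
collimator_foot scene 0.82 [218. 260.] [ 0.466 -0.226  0.026]
collimator_nose top 0.74 [243. 456.] [ 0.451 -0.322  0.026]
collimator_nose scene 0.66 [226. 222.] [ 0.451 -0.323  0.026]
collimator_nose scene 0.53 [236. 373.] [0.633 0.017 0.026]
place top 0.7 [161. 289.] [0.62  0.017 0.012]
place scene 0.58 [235. 370.] [0.62  0.018 0.012]
rack scene 0.62 [228. 385.] [0.609 0.069 0.   ]
eyepiece_a top 0.87 [159. 342.] [ 0.626 -0.094  0.012]
eyepiece_a top 0.78 [168. 238.] [0.604 0.122 0.012]
eyepiece_a top 0.61 [169. 182.] [0.6   0.239 0.012]
eyepiece_a scene 0.93 [203. 437.] [0.601 0.233 0.012]
eyepiece_a scene 0.87 [217. 404.] [0.607 0.127 0.012]
eyepiece_a scene 0.78 [251. 337.] [ 0.629 -0.082  0.012]
```

```bash
python3 -c "
import cv2,numpy as np
a=cv2.imread('pics/top0.png');b=cv2.imread('pics/scene0.png')
cv2.imwrite('pics/both0.png',cv2.resize(np.vstack([a,b]),(480,600),interpolation=cv2.INTER_AREA))"
```

```text
(no output)
```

View pics/both0.png

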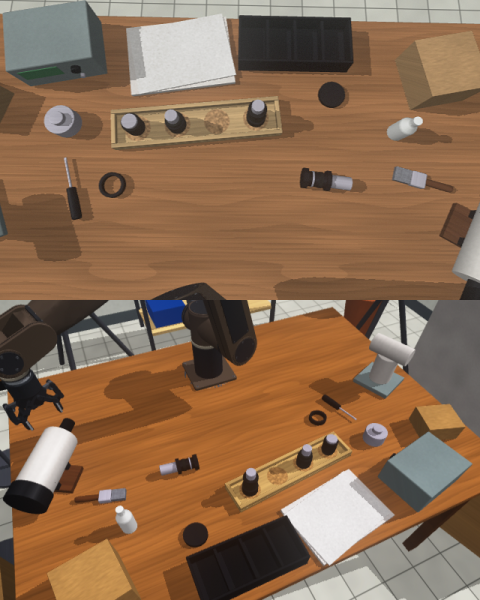

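```bash
cat >> h.py <<'E'
def axis(p,z=.026):
    m=ctrl.masks_of(p,'collimator')[0]; R=m['region'].astype(np.uint8)
    pts=np.argwhere(R)
    W=np.array([at_z(p,x,z)[:2] for x in pts]); c=W.mean(0)
    n=np.linalg.svd(W-c,full_matrices=False)[2][0]; n=-n if n[1]>0 else n
    t=(W-c)@n; return m['conf'],c,n,c+n*t.min(),c+n*t.max()
def jaw():
    x,y,z,w=ctrl.get_state()['tcp_rot']; return np.degrees(np.arctan2(1-2*(x*x+z*z),2*(x*y-w*z)))
E
python3 - <<'E'
from h import *
for c in('top','scene'):
    p=shoot(c); print(c,*[np.round(v,3) for v in axis(p)])
print(jaw(), np.array([.45,-.32])-ctrl.get_state()['eef_pos'][:2])
E
```

```text
top 0.71 [ 0.456 -0.274] [-0.108 -0.994] [ 0.463 -0.209] [ 0.448 -0.348]
scene 0.78 [ 0.453 -0.28 ] [-0.119 -0.993] [ 0.46  -0.216] [ 0.445 -0.346]
-63.71603129830847 [0.15104996 0.28518678]
```

servo_tool:
  increments:
    - [1, 0.42, 0.79, 0, 1.27]
    - [1, 0.84, 1.57, 0, 2.54]
    - [1, 1.26, 2.36, 0, 3.81]
    - [1, 1.68, 3.15, 0, 5.08]
    - [1, 2.1, 3.93, 0, 6.34]
    - [1, 2.52, 4.72, 0, 7.61]
    - [1, 2.94, 5.5, 0, 8.88]
    - [1, 3.36, 6.3, 0, 10.15]
    - [1, 3.78, 7.08, 0, 11.4]
    - [1, 3.78, 7.08, -0.5, 11.4]

```text
time: 1.83
eef_pos: [0.4543, -0.3189, 0.216]
tcp_rot: [0.744, 0.668, 0.001, 0.004]
contact_force: [0.8, 0.2, 0.4]
opening: 0.997
```

```bash
python3 - <<'E'
from h import *
a=shoot('wrist','w1'); b=shoot('top');s=ctrl.get_state();print(s['time'],s['eef_pos'],jaw(),s['qpos'])
for c,p in(('w',a),('t',b)):
    print(c,*[np.round(v,3) for v in axis(p)])
    for q in('collimator_nose','collimator_foot','collimator'):
        for r in ctrl.landmark_of(p,q)[:1]: print(q,r['conf'],r['centre'],np.round(at_z(p,r['centre'],.026),4))
E
```

```text
1.9333 [ 0.44964207 -0.31943195  0.20881683] -6.561256269364975 [-8.01549739e-01  3.74400544e-02  1.90078294e+00 -2.42069742e-04
  1.20822787e+00 -6.86942141e-01]
w 0.6 [ 0.458 -0.273] [-0.115 -0.993] [ 0.464 -0.213] [ 0.449 -0.349]
collimator_nose 0.69 [171.1, 306.5] [ 0.4501 -0.3191  0.026 ]
collimator_foot 0.8 [65.5, 308.3] [ 0.4636 -0.2157  0.026 ]
collimator 0.58 [132.2, 307.2] [ 0.4554 -0.2786  0.026 ]
t 0.57 [ 0.456 -0.274] [-0.109 -0.994] [ 0.463 -0.209] [ 0.448 -0.348]
collimator_nose 0.71 [242.8, 455.4] [ 0.4514 -0.321   0.026 ]
collimator_foot 0.83 [235.1, 399.8] [ 0.4654 -0.2097  0.026 ]
collimator 0.63 [237.2, 433.7] [ 0.4621 -0.2778  0.026 ]
```

View pics/w1.png

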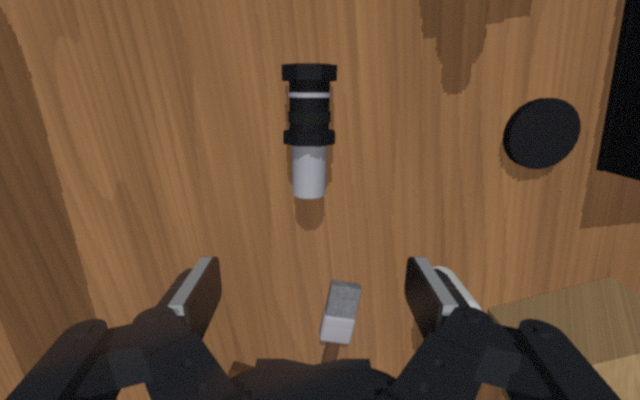

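servo_tool:
  increments:
    - [1, 0, 0, -0.9, 0]
    - [1, 0, 0, -1.8, 0]
    - [1, 0, 0, -2.7, 0]
    - [0.8, 0, 0, -3.6, 0]
    - [0.8, 0, 0, -4.3, 0]
    - [0.8, 0, 0, -4.7, 0]
    - [0.8, 0, 0, -4.9, 0]
    - [0.8, 0, 0, -5.0, 0]
    - [0.8, 0, 0, -5.0, 0]
    - [0.8, 0, 0, -5.0, 0]
  grip_force: 20

```text
time: 3.17
eef_pos: [0.4509, -0.324, 0.0134]
tcp_rot: [0.748, 0.664, 0.0, 0.002]
contact_force: [0.6, -1.1, 0.7]
opening: 0.804
```

servo_tool:
  increments:
    - [0.6, 0, 0, 0, 0]
    - [0, 0, 0, 0, 0]
    - [0, 0, 0, 0, 0]
    - [0, 0, 0, 0, 0]
    - [0, 0, 0, 0, 0]
    - [0, 0, 0, 0, 0]
    - [0, 0, 0, 0, 0]
    - [0, 0, 0, 0, 0]
    - [0, 0, 0, 0, 0]
    - [0, 0, 0, 0, 0]
  grip_force: 20

```text
time: 4.0
eef_pos: [0.4516, -0.3251, 0.0145]
tcp_rot: [0.748, 0.664, -0.0, 0.003]
contact_force: [-1.0, -2.0, 4.7]
opening: 0.408
```

```bash
python3 - <<'E'
from h import *
print(ctrl.get_state()['eef_pos'])
a=shoot('wrist','w2')
for q in('collimator_nose','collimator_foot'):
    for r in ctrl.landmark_of(a,q)[:1]: print(q,r['conf'],r['centre'],np.round(at_z(a,r['centre'],.026),4))
import numpy as np
for t in range(0,91,10):
    c,s=np.cos(np.radians(t)),np.sin(np.radians(t)); h=105*c-26*s-105; v=105*s+26*c-26
    print(t, np.round(np.array([h*-.118,h*-.993,v])/40,2))
E
```

```text
[ 0.45160286 -0.32511484  0.01450446]
collimator_nose 0.74 [261.8, 313.3] [ 0.4532 -0.3198  0.026 ]
0 [-0. -0.  0.]
10 [0.02 0.15 0.45]
20 [0.04 0.38 0.86]
30 [0.08 0.67 1.23]
40 [0.12 1.02 1.54]
50 [0.17 1.43 1.78]
60 [0.22 1.86 1.95]
70 [0.28 2.32 2.04]
80 [0.33 2.79 2.05]
90 [0.39 3.25 1.98]
```

View pics/w2.png

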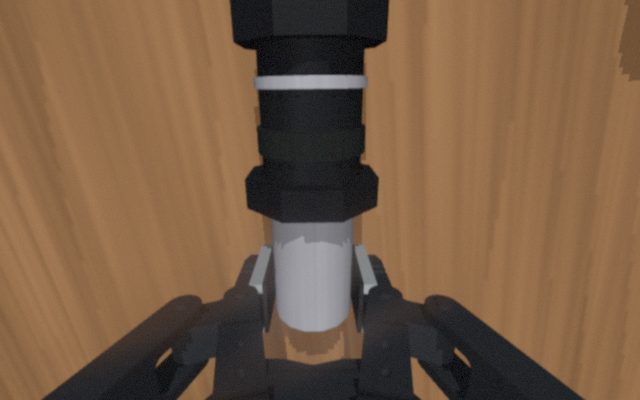

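servo_tool:
  increments:
    - [0, 0.01, 0.07, 0.24, 0]
    - [0, 0.02, 0.15, 0.47, 0]
    - [0, 0.03, 0.26, 0.69, 0]
    - [0, 0.05, 0.38, 0.9, 0]
    - [0, 0.06, 0.53, 1.1, 0]
    - [0, 0.08, 0.69, 1.29, 0]
    - [0, 0.1, 0.86, 1.46, 0]
    - [0, 0.13, 1.05, 1.62, 0]
    - [0, 0.15, 1.26, 1.76, 0]
    - [0, 0.15, 1.26, 1.76, 0]

```text
time: 4.98
eef_pos: [0.4582, -0.2733, 0.0862]
tcp_rot: [0.747, 0.664, 0.0, 0.004]
contact_force: [0.4, 0.2, -3.2]
opening: 0.413
```

```bash
python3 - <<'E'
from h import *
a=shoot('scene','s3');s=ctrl.get_state();print(s['eef_pos'],s['contact_force'],s['opening'])
v=(s['eef_pos']-np.array([.4516,-.3251,.0145]))/.04;print(v)
cv2.imwrite('pics/s3c.png',cv2.resize(a['frame'][140:280,160:340,::-1],None,fx=3,fy=3))
E
```

```text
[ 0.45797744 -0.27399727  0.08557038] [-0.03270132  0.66675911 -3.59115189] 0.4071551209728106
[0.15943589 1.2775683  1.77675947]
```

View pics/s3c.png

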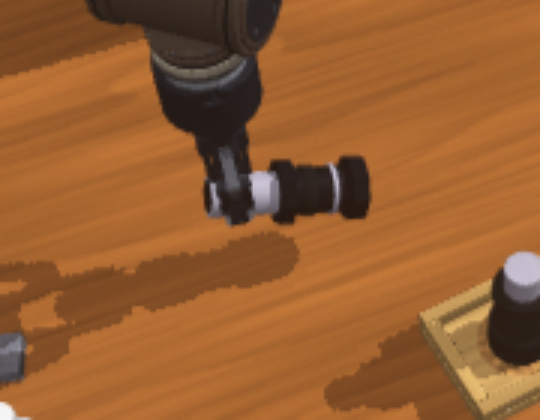

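servo_tool:
  increments:
    - [0, 0, 0, -0.25, 0]
    - [0, 0, 0, -0.5, 0]
    - [0, 0, 0, -0.75, 0]
    - [0, 0, 0, -1.0, 0]
    - [0, 0, 0, -1.25, 0]
    - [0, 0, 0, -1.5, 0]
    - [0, 0, 0, -1.65, 0]
    - [0, 0, 0, -1.75, 0]
    - [0, 0, 0, -1.77, 0]
    - [0, 0, 0, -1.77, 0]

```text
time: 5.87
eef_pos: [0.4581, -0.2744, 0.0153]
tcp_rot: [0.747, 0.665, -0.0, 0.004]
contact_force: [-2.0, -0.7, 3.7]
opening: 0.41
```

servo_tool:
  increments:
    - [0.45, 0, 0, 0, 0]
    - [0.5, 0, 0, 0, 0]
    - [0.55, 0, 0, 0, 0]
    - [0.6, 0, 0, 0, 0]
    - [0.6, 0, 0, 0, 0]
    - [0.6, -0.01, -0.1, -0.05, 0]
    - [0.6, -0.02, -0.2, -0.1, 0]
    - [0.6, -0.03, -0.3, -0.1, 0]
    - [0.6, -0.03, -0.3, -0.1, 0]
    - [0.6, -0.03, -0.3, -0.1, 0]

```text
time: 6.7
eef_pos: [0.4568, -0.2868, 0.0112]
tcp_rot: [0.747, 0.664, -0.0, 0.004]
contact_force: [-1.0, 1.2, -0.3]
opening: 0.601
```

```bash
python3 - <<'E'
from h import *
a=shoot('wrist','w4');b=shoot('top');s=ctrl.get_state();print(s['time'],s['eef_pos'],s['contact_force'],s['opening'],jaw())
for c,p in(('w',a),('t',b)):
    m=axis(p);print(c,*[np.round(v,3) for v in m])
    for q in('collimator_nose','collimator_foot'):
        for r in ctrl.landmark_of(p,q)[:1]: print(q,r['conf'],r['centre'],np.round(at_z(p,r['centre'],.026),4))
E
```

```text
6.8 [ 0.45683644 -0.28644718  0.01120201] [-0.55435432 -0.57680666  0.57223603] 0.5997583890409216 -6.722222915255102
w 0.56 [ 0.464 -0.229] [-0.112 -0.994] [ 0.47  -0.177] [ 0.455 -0.308]
collimator_nose 0.8 [243.9, 312.4] [ 0.4593 -0.2707  0.026 ]
t 0.88 [ 0.465 -0.205] [-0.059 -0.998] [ 0.468 -0.159] [ 0.462 -0.258]
collimator_nose 0.91 [239.9, 431.4] [ 0.4566 -0.273   0.026 ]
collimator_foot 0.94 [233.9, 374.7] [ 0.4672 -0.1594  0.026 ]
```

View pics/w4.png

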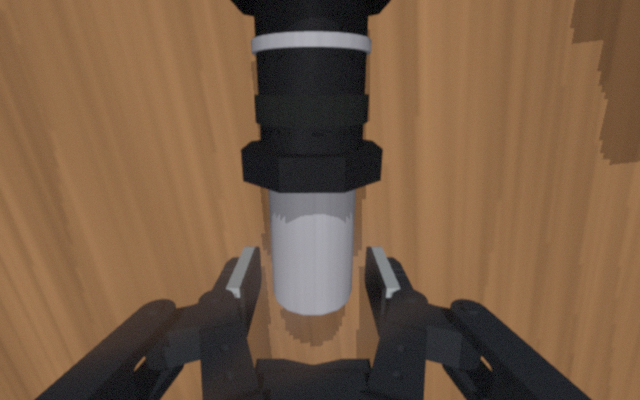

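servo_tool:
  increments:
    - [0.6, -0.01, -0.1, 0, 0]
    - [0.6, -0.01, -0.1, 0, 0]
    - [0.5, -0.01, -0.1, 0, 0]
    - [0.45, -0.01, -0.1, 0, 0]
    - [0.4, -0.01, -0.1, 0, 0]
    - [0.39, -0.01, -0.1, 0, 0]
    - [0.39, -0.01, -0.1, 0, 0]
    - [0.39, -0.01, -0.1, 0, 0]
    - [0.39, -0.01, -0.1, 0, 0]
    - [0.39, -0.01, -0.1, 0, 0]
  grip_force: 20

```text
time: 7.93
eef_pos: [0.4565, -0.2903, 0.0113]
tcp_rot: [0.747, 0.665, -0.0, 0.004]
contact_force: [-0.3, -0.5, 1.1]
opening: 0.414
```

servo_tool:
  increments:
    - [0.39, 0, 0.04, 0.12, 0]
    - [0.39, 0.01, 0.07, 0.25, 0]
    - [0.39, 0.01, 0.11, 0.38, 0]
    - [0.39, 0.02, 0.16, 0.52, 0]
    - [0.39, 0.03, 0.22, 0.65, 0]
    - [0.39, 0.03, 0.28, 0.78, 0]
    - [0.39, 0.04, 0.34, 0.9, 0]
    - [0.39, 0.05, 0.41, 1.02, 0]
    - [0.39, 0.05, 0.41, 1.02, 0]
    - [0.39, 0.05, 0.41, 1.02, 0]
  grip_force: 20

```text
time: 8.77
eef_pos: [0.4589, -0.2741, 0.0527]
tcp_rot: [0.747, 0.665, -0.0, 0.005]
contact_force: [-0.3, -2.2, -1.7]
opening: 0.408
```

```bash
python3 - <<'E'
from h import *
a=shoot('scene');s=ctrl.get_state();print(s['time'],s['eef_pos'],s['contact_force'],s['wrist_torque'],s['opening'])
for q in('collimator_nose','collimator_foot'):
    for r in ctrl.landmark_of(a,q)[:1]: print(q,r['conf'],np.round(r['centre']))
cv2.imwrite('pics/s5c.png',cv2.resize(a['frame'][140:280,160:340,::-1],None,fx=3,fy=3))
E
```

```text
8.8167 [ 0.45886949 -0.2742354   0.05249689] [ 0.71285723 -0.49543992 -2.09450065] [-0.186627   -0.08373414 -0.05334   ] 0.41151846057566915
collimator_nose 0.78 [215. 242.]
collimator_foot 0.72 [209. 285.]
```

View pics/s5c.png

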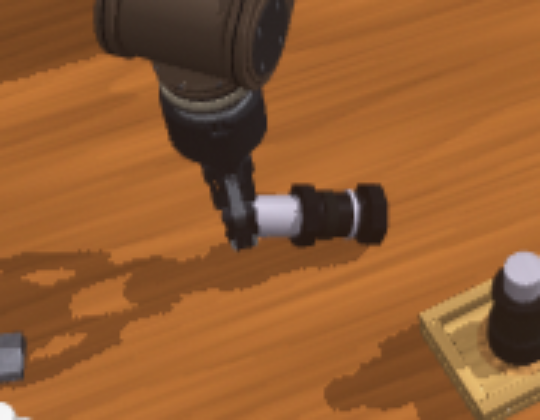

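servo_tool:
  increments:
    - [0.39, 0, 0, -0.2, 0]
    - [0.39, 0, 0, -0.4, 0]
    - [0.39, 0, 0, -0.5, 0]
    - [0.4, 0, 0, -0.5, 0]
    - [0.4, 0, 0, -0.5, 0]
    - [0.4, 0, 0, -0.5, 0]
    - [0.405, 0, 0, -0.5, 0]
    - [0.405, 0, 0, -0.5, 0]
    - [0.405, 0, 0, -0.5, 0]
    - [0.405, 0, 0, -0.5, 0]

```text
time: 9.75
eef_pos: [0.4585, -0.2739, 0.0321]
tcp_rot: [0.747, 0.665, -0.0, 0.004]
contact_force: [-0.4, 1.4, -1.2]
opening: 0.413
```

```bash
cat >> h.py <<'E'
def tilt(cams=('scene','top')):
    s=ctrl.get_state();g=s['eef_pos']+[0,0,.0145];m=np.array([.993,-.118,0])  # plane normal
    print('t',round(s['time'],2),np.round(s['eef_pos'],4),'F',np.round(s['contact_force'],1),'M',np.round(s['wrist_torque'],3),'op',round(s['opening'],3))
    obs=[]
    for c in cams:
        p=shoot(c)
        for q in('collimator_foot','collimator'):
            for r in ctrl.landmark_of(p,q)[:1]:
                o,d=ray(p,r['centre']); print(c,q,round(r['conf'],2),np.round(r['centre']),'planeX',np.round(o+d*((g-o)@m)/(d@m),3) if c=='scene' else '')
                if q=='collimator_foot': obs.append((p,r['centre']))
    if len(obs)==2:
        f=tri(obs);v=f-g;print('foot',np.round(f,3),'len',round(np.linalg.norm(v),3),'tilt',round(np.degrees(np.arctan2(-v[2],np.hypot(v[0],v[1]))),1))
E
python3 -c "
from h import *
tilt()"
```

```text
t 9.75 [ 0.4585 -0.2739  0.0321] F [-0.4  1.4 -1.2] M [0.26  0.052 0.029] op 0.413
scene collimator_foot 0.64 [209. 285.] planeX [ 0.472 -0.158  0.037]
scene collimator 0.59 [213. 264.] planeX [ 0.466 -0.215  0.041]
top collimator_foot 0.84 [233. 369.] planeX 
top collimator 0.62 [238. 400.] planeX 
foot [ 0.467 -0.152  0.027] len 0.124 tilt 9.1
```

servo_tool:
  increments:
    - [0.39, 0.01, 0.06, 0.14, 0]
    - [0.39, 0.01, 0.12, 0.28, 0]
    - [0.39, 0.03, 0.26, 0.52, 0]
    - [0.39, 0.05, 0.41, 0.75, 0]
    - [0.39, 0.07, 0.59, 0.96, 0]
    - [0.39, 0.09, 0.78, 1.16, 0]
    - [0.39, 0.12, 0.99, 1.34, 0]
    - [0.39, 0.14, 1.21, 1.5, 0]
    - [0.39, 0.14, 1.21, 1.5, 0]
    - [0.39, 0.14, 1.21, 1.5, 0]

```text
time: 10.88
eef_pos: [0.4645, -0.2253, 0.0927]
tcp_rot: [0.747, 0.665, -0.0, 0.005]
contact_force: [-0.1, 0.3, -2.7]
opening: 0.413
```

```bash
python3 -c "
from h import *
tilt()
a=shoot('scene');cv2.imwrite('pics/s6c.png',cv2.resize(a['frame'][140:280,180:360,::-1],None,fx=3,fy=3))"
```

```text
t 10.88 [ 0.4645 -0.2253  0.0927] F [-0.1  0.3 -2.7] M [-0.177  0.027  0.034] op 0.413
scene collimator_foot 0.59 [206. 292.] planeX [ 0.475 -0.14   0.042]
scene collimator 0.74 [204. 275.] planeX [ 0.47  -0.183  0.067]
top collimator_foot 0.72 [231. 360.] planeX 
top collimator 0.59 [232. 389.] planeX 
foot [ 0.47  -0.133  0.033] len 0.118 tilt 38.8
```

View pics/s6c.png

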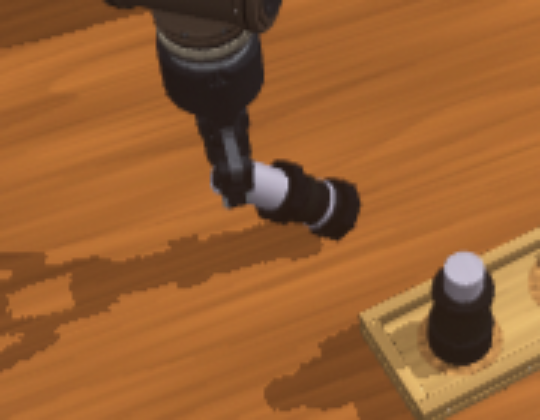

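servo_tool:
  increments:
    - [0.4, 0, 0, 0, 0]
    - [0.4, 0, 0, 0, 0]
    - [0.405, 0, 0, 0, 0]
    - [0.405, 0, 0, 0, 0]
    - [0.407, 0, 0, 0, 0]
    - [0.407, 0, 0, 0, 0]
    - [0.409, 0, 0, 0, 0]
    - [0.409, 0, 0, 0, 0]
    - [0.39, 0, 0, 0, 0]
    - [0.39, 0, 0, 0, 0]

```text
time: 12.07
eef_pos: [0.464, -0.226, 0.0918]
tcp_rot: [0.747, 0.664, -0.0, 0.004]
contact_force: [-0.7, 0.1, -2.2]
opening: 0.408
```

```bash
python3 -c "
from h import *
tilt()"
```

```text
t 12.07 [ 0.464  -0.226   0.0918] F [-0.7  0.1 -2.2] M [-0.077 -0.004  0.017] op 0.408
scene collimator_foot 0.94 [212. 292.] planeX [ 0.474 -0.141  0.015]
scene collimator 0.71 [207. 272.] planeX [ 0.468 -0.191  0.055]
top collimator_foot 0.81 [229. 362.] planeX 
top collimator 0.73 [233. 388.] planeX 
foot [ 0.477 -0.139  0.017] len 0.126 tilt 45.6
```

servo_tool:
  increments:
    - [0.405, 0.01, 0.12, 0.1, 0]
    - [0.407, 0.03, 0.24, 0.18, 0]
    - [0.408, 0.04, 0.36, 0.26, 0]
    - [0.409, 0.06, 0.48, 0.32, 0]
    - [0.409, 0.07, 0.6, 0.38, 0]
    - [0.409, 0.09, 0.74, 0.44, 0]
    - [0.409, 0.12, 1.0, 0.5, 0]
    - [0.409, 0.15, 1.27, 0.56, 0]
    - [0.409, 0.15, 1.27, 0.56, 0]
    - [0.4, 0.15, 1.27, 0.56, 0]

```text
time: 13.2
eef_pos: [0.4701, -0.1744, 0.1143]
tcp_rot: [0.747, 0.665, -0.0, 0.004]
contact_force: [0.1, 0.3, -3.4]
opening: 0.414
```

```bash
python3 -c "
from h import *
tilt()"
```

```text
t 13.2 [ 0.4701 -0.1744  0.1143] F [ 0.1  0.3 -3.4] M [-0.158  0.06  -0.026] op 0.414
scene collimator_foot 0.97 [199. 310.] planeX [ 0.48  -0.09   0.051]
scene collimator 0.92 [196. 295.] planeX [ 0.475 -0.13   0.08 ]
top collimator_foot 0.64 [226. 334.] planeX 
top collimator 0.67 [224. 365.] planeX 
foot [ 0.477 -0.082  0.044] len 0.125 tilt 42.6
```

servo_tool:
  increments:
    - [0.405, 0, 0, 0, 0]
    - [0.409, 0, 0, 0, 0]
    - [0.409, 0, 0, 0, 0]
    - [0.41, 0, 0, 0, 0]
    - [0.41, 0, 0, 0, 0]
    - [0.411, 0, 0, 0, 0]
    - [0.411, 0, 0, 0, 0]
    - [0.411, 0, 0, 0, 0]
    - [0.39, 0, 0, 0, 0]
    - [0.39, 0, 0, 0, 0]

```text
time: 14.33
eef_pos: [0.4699, -0.1755, 0.1141]
tcp_rot: [0.748, 0.664, -0.0, 0.004]
contact_force: [0.3, -0.7, -3.6]
opening: 0.415
```

```bash
python3 -c "
from h import *
tilt()"
```

```text
t 14.33 [ 0.4699 -0.1755  0.1141] F [ 0.3 -0.7 -3.6] M [-0.133  0.033  0.006] op 0.415
scene collimator_foot 0.96 [199. 307.] planeX [ 0.479 -0.098  0.055]
scene collimator 0.62 [193. 291.] planeX [ 0.474 -0.14   0.095]
top collimator_foot 0.73 [227. 338.] planeX 
top collimator 0.85 [226. 364.] planeX 
foot [ 0.475 -0.091  0.046] len 0.118 tilt 44.0
```

servo_tool:
  increments:
    - [0.39, 0, 0, -0.2, 0]
    - [0.39, 0, 0, -0.4, 0]
    - [0.39, 0, 0, -0.5, 0]
    - [0.409, 0, 0, -0.5, 0]
    - [0.412, 0, 0, -0.5, 0]
    - [0.412, 0, 0, -0.5, 0]
    - [0.413, 0, 0, -0.5, 0]
    - [0.413, 0, 0, -0.5, 0]
    - [0.39, 0, 0, -0.5, 0]
    - [0.39, 0, 0, -0.5, 0]

```text
time: 15.47
eef_pos: [0.4702, -0.1757, 0.0944]
tcp_rot: [0.748, 0.664, -0.0, 0.004]
contact_force: [0.3, -0.1, -3.0]
opening: 0.413
```

```bash
python3 -c "
from h import *
tilt()"
```

```text
t 15.47 [ 0.4702 -0.1757  0.0944] F [ 0.3 -0.1 -3. ] M [-0.158 -0.016 -0.027] op 0.413
scene collimator_foot 0.77 [207. 311.] planeX [ 0.481 -0.088  0.016]
scene collimator 0.84 [203. 291.] planeX [ 0.474 -0.142  0.055]
top collimator_foot 0.86 [228. 336.] planeX 
top collimator 0.66 [229. 364.] planeX 
foot [ 0.478 -0.084  0.011] len 0.134 tilt 46.8
```

servo_tool:
  increments:
    - [0.405, 0, 0, 0.15, 0]
    - [0.412, 0.1, 0.8, 0.8, 0]
    - [0.412, 0.18, 1.5, 0.8, 0]
    - [0.412, 0.21, 1.8, 0.75, 0]
    - [0.412, 0.24, 2.0, 0.7, 0]
    - [0.413, 0.25, 2.1, 0.65, 0]
    - [0.413, 0.25, 2.1, 0.6, 0]
    - [0.413, 0.25, 2.1, 0.6, 0]
    - [0.4, 0.25, 2.1, 0.6, 0]
    - [0.39, 0.25, 2.1, 0.6, 0]

```text
time: 16.6
eef_pos: [0.48, -0.0924, 0.118]
tcp_rot: [0.748, 0.664, -0.001, 0.004]
contact_force: [0.3, 0.8, -3.1]
opening: 0.413
```

```bash
python3 -c "
from h import *
tilt()
a=shoot('scene');cv2.imwrite('pics/s7c.png',cv2.resize(a['frame'][140:280,200:400,::-1],None,fx=3,fy=3))"
```

```text
t 16.6 [ 0.48   -0.0924  0.118 ] F [ 0.3  0.8 -3.1] M [-0.031  0.058 -0.012] op 0.413
scene collimator_foot 0.66 [204. 323.] planeX [ 0.484 -0.055  0.02 ]
scene collimator 0.57 [191. 314.] planeX [ 0.481 -0.08   0.084]
```

View pics/s7c.png

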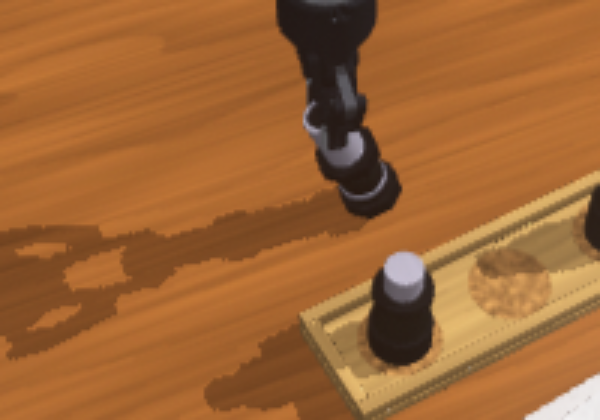

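servo_tool:
  increments:
    - [0.405, 0, 0, -0.15, 0]
    - [0.405, 0, 0, -0.27, 0]
    - [0.405, 0.02, 0.15, -0.27, 0]
    - [0.405, 0.04, 0.3, -0.27, 0]
    - [0.405, 0.06, 0.45, -0.28, 0]
    - [0.405, 0.08, 0.6, -0.29, 0]
    - [0.405, 0.1, 0.75, -0.31, 0]
    - [0.405, 0.11, 0.9, -0.33, 0]
    - [0.405, 0.12, 0.95, -0.36, 0]
    - [0.405, 0.12, 0.95, -0.38, 0]

```text
time: 17.78
eef_pos: [0.4879, -0.054, 0.1075]
tcp_rot: [0.747, 0.664, 0.001, 0.006]
contact_force: [-2.5, 2.4, 18.1]
opening: 0.415
```

```bash
python3 -c "
from h import *
tilt()
a=shoot('scene');cv2.imwrite('pics/s8c.png',cv2.resize(a['frame'][140:280,200:400,::-1],None,fx=3,fy=3))"
```

```text
t 17.78 [ 0.4879 -0.054   0.1075] F [-2.5  2.4 18.1] M [0.323 0.921 0.   ] op 0.415
scene collimator_foot 0.66 [207. 322.] planeX [ 0.487 -0.058  0.009]
scene collimator 0.93 [192. 322.] planeX [ 0.487 -0.059  0.074]
```

View pics/s8c.png

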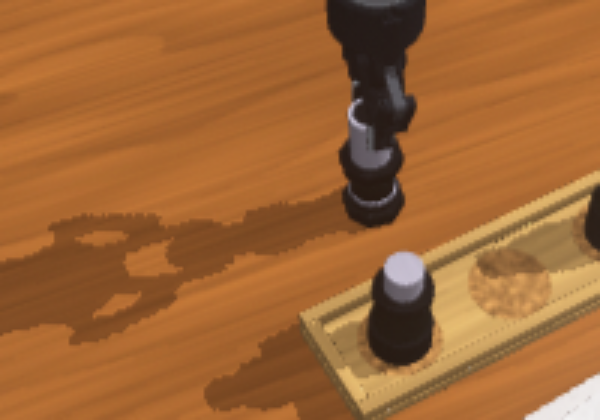

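servo_tool:
  increments:
    - [0.405, 0, -0.02, 0, 0]
    - [0.41, 0, -0.02, 0, 0]
    - [0.412, 0, -0.02, 0, 0]
    - [0.415, 0, -0.02, 0, 0]
    - [0.42, 0, -0.02, 0, 0]
    - [0.43, 0, -0.02, 0, 0]
    - [0.45, 0, -0.02, 0, 0]
    - [0.5, 0, -0.02, 0, 0]
    - [0.6, 0, -0.02, 0, 0]
    - [0.7, 0, -0.02, 0, 0]

```text
time: 18.97
eef_pos: [0.4876, -0.0551, 0.1073]
tcp_rot: [0.748, 0.664, 0.001, 0.006]
contact_force: [0.2, -0.2, -0.8]
opening: 0.695
```

servo_tool:
  increments:
    - [0.8, 0, 0, 0.2, 0]
    - [0.8, 0, 0, 0.6, 0]
    - [0.8, 0, 0, 1.1, 0]
    - [0.8, 0, 0, 1.6, 0]
    - [0.8, 0, 0, 2.0, 0]
    - [0.8, 0, 0, 2.3, 0]
    - [0.8, 0, 0, 2.4, 0]
    - [0.8, 0, 0, 2.4, 0]
    - [0.8, 0, 0, 2.4, 0]
    - [0.8, 0, 0, 2.4, 0]

```text
time: 19.8
eef_pos: [0.4868, -0.0549, 0.2019]
tcp_rot: [0.748, 0.664, 0.0, 0.005]
contact_force: [-0.5, -0.4, 0.2]
opening: 0.799
```

```bash
python3 - <<'E'
from h import *
s=ctrl.get_state();print(s['time'],s['eef_pos'],s['contact_force'],jaw())
P={c:shoot(c) for c in('scene','top','wrist')}
for q,z in(('collimator_nose',.105),('collimator_foot',0),('collimator',.065),('place',.012),('eyepiece_a',.012)):
    obs=[]
    for c,p in P.items():
        for r in ctrl.landmark_of(p,q)[:3 if q[0]=='e' else 1]:
            print(q,c,round(r['conf'],2),np.round(r['centre']),np.round(at_z(p,r['centre'],z),3)); obs.append((p,r['centre']))
    if len(obs)>1 and q[0]!='e': print('   tri',np.round(tri(obs),4))
f=P['scene']['frame'][120:280,200:400]; w=P['wrist']['frame']
cv2.imwrite('pics/c9.png',np.hstack([cv2.resize(f,(400,320)),cv2.resize(w,(400,250))[:, :] if 0 else cv2.copyMakeBorder(cv2.resize(w,(400,250)),0,70,0,0,0)])[:,:,::-1])
E
```

```text
19.8 [ 0.48676379 -0.05487547  0.20190814] [-0.45674694 -0.39051642  0.17380835] -6.768369399859841
collimator_nose scene 0.66 [187. 322.] [ 0.494 -0.064  0.105]
collimator_nose wrist 0.62 [194. 315.] [ 0.49  -0.052  0.105]
   tri [ 0.4879 -0.0584  0.0934]
collimator_foot scene 0.88 [205. 323.] [ 0.476 -0.052  0.   ]
collimator_foot wrist 0.81 [163. 312.] [ 0.489 -0.051  0.   ]
   tri [ 0.4866 -0.052   0.0103]
collimator scene 0.82 [193. 326.] [ 0.487 -0.05   0.065]
collimator wrist 0.76 [179. 311.] [ 0.488 -0.051  0.065]
   tri [ 0.4881 -0.0502  0.0664]
place scene 0.77 [236. 372.] [0.624 0.02  0.012]
place wrist 0.6 [ 82. 438.] [0.622 0.018 0.012]
   tri [0.6228 0.0192 0.0113]
eyepiece_a scene 0.91 [252. 337.] [ 0.631 -0.083  0.012]
eyepiece_a scene 0.87 [217. 403.] [0.603 0.124 0.012]
eyepiece_a scene 0.75 [201. 436.] [0.595 0.233 0.012]
eyepiece_a top 0.73 [170. 183.] [0.597 0.236 0.012]
eyepiece_a top 0.65 [166. 236.] [0.606 0.126 0.012]
```

View pics/c9.png

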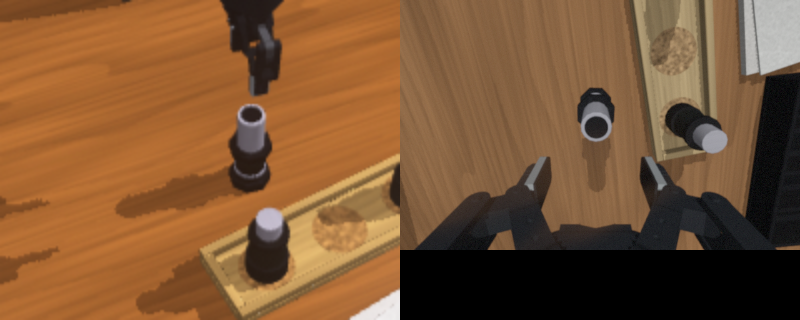

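servo_tool:
  increments:
    - [0.8, 0.03, 0.1, -0.5, 0]
    - [0.8, 0.03, 0.1, -1.1, 0]
    - [0.8, 0.03, 0.1, -1.7, 0]
    - [0.8, 0.03, 0.1, -2.2, 0]
    - [0.8, 0.03, 0.1, -2.6, 0]
    - [0.8, 0.03, 0.1, -2.8, 0]
    - [0.8, 0.03, 0.1, -2.85, 0]
    - [0.7, 0.03, 0.1, -2.85, 0]
    - [0.6, 0.03, 0.1, -2.85, 0]
    - [0.5, 0.03, 0.1, -2.85, 0]

```text
time: 21.53
eef_pos: [0.4898, -0.0514, 0.0907]
tcp_rot: [0.748, 0.664, 0.002, 0.007]
contact_force: [-0.0, -0.4, -0.1]
opening: 0.501
```

servo_tool:
  increments:
    - [0.45, 0, 0, 0, 0]
    - [0.42, 0, 0, 0, 0]
    - [0.35, 0, 0, 0, 0]
    - [0.2, 0, 0, 0, 0]
    - [0.2, 0, 0, 0, 0]
    - [0.2, 0, 0, 0, 0]
    - [0.2, 0, 0, 0, 0]
    - [0.2, 0, 0, 0, 0]
    - [0.2, 0, 0, 0.1, 0]
    - [0.2, 0, 0, 0.2, 0]
  grip_force: 60

```text
time: 22.37
eef_pos: [0.4891, -0.0512, 0.0981]
tcp_rot: [0.748, 0.664, 0.001, 0.006]
contact_force: [0.9, -1.2, -3.4]
opening: 0.405
```

```bash
python3 -c "
from h import *
tilt()"
```

```text
t 22.37 [ 0.4891 -0.0512  0.0981] F [ 0.9 -1.2 -3.4] M [-0.004  0.033 -0.008] op 0.405
scene collimator_foot 0.57 [208. 326.] planeX [ 0.489 -0.048  0.   ]
scene collimator 0.66 [194. 322.] planeX [ 0.488 -0.06   0.069]
top collimator_foot 0.3 [158. 340.] planeX 
top collimator 0.56 [161. 340.] planeX 
foot [ 0.585 -0.088  0.141] len 0.107 tilt -15.6
```

servo_tool:
  increments:
    - [0.2, 0, 0, 0.4, 0]
    - [0.2, 0, 0, 0.9, 0]
    - [0.2, 0.1, 0.05, 1.4, 0]
    - [0.2, 0.5, 0.25, 1.8, 0]
    - [0.2, 1.1, 0.6, 2.0, 0]
    - [0.2, 1.7, 0.9, 2.0, 0]
    - [0.2, 2.3, 1.2, 2.0, 0]
    - [0.2, 2.8, 1.5, 2.0, 0]
    - [0.2, 3.2, 1.7, 2.0, 0]
    - [0.2, 3.33, 1.75, 2.0, 0]

```text
time: 23.5
eef_pos: [0.6242, 0.0199, 0.1775]
tcp_rot: [0.747, 0.665, 0.002, 0.007]
contact_force: [-0.8, -0.7, -3.0]
opening: 0.408
```

servo_tool:
  increments:
    - [0.2, 0.06, 0.03, 0, 0]
    - [0.2, 0.06, 0.03, 0, 0]
    - [0.2, 0.06, 0.03, 0, 0]
    - [0.2, 0.06, 0.03, 0, 0]
    - [0.2, 0.06, 0.03, 0, 0]
    - [0.2, 0.06, 0.03, 0, 0]
    - [0.2, 0.06, 0.03, 0, 0]
    - [0.2, 0.06, 0.03, 0, 0]
    - [0.2, 0.06, 0.03, 0, 0]
    - [0.2, 0.06, 0.03, 0, 0]

```text
time: 24.33
eef_pos: [0.6266, 0.0211, 0.1776]
tcp_rot: [0.747, 0.665, 0.002, 0.007]
contact_force: [0.6, 0.0, -2.4]
opening: 0.407
```

```bash
python3 - <<'E'
from h import *
s=ctrl.get_state();print(s['time'],s['eef_pos'],s['contact_force'],s['opening'])
P={c:shoot(c) for c in('scene','top','wrist')}
for q,z in(('collimator_foot',.08),('collimator',.145),('place',.012),('eyepiece_a',.012)):
    obs=[]
    for c,p in P.items():
        for r in ctrl.landmark_of(p,q)[:4 if q[0]=='e' else 1]:
            print(q,c,round(r['conf'],2),np.round(r['centre']),np.round(at_z(p,r['centre'],z),3)); obs.append((p,r['centre']))
    if len(obs)>1 and q[0]!='e': print('   tri',np.round(tri(obs),4))
f=P['scene']['frame'][100:280,280:480]; w=P['top']['frame'][80:230,140:390]
cv2.imwrite('pics/c10.png',np.hstack([cv2.resize(f,(400,360)),cv2.copyMakeBorder(cv2.resize(w,(400,240)),0,120,0,0,0)])[:,:,::-1])
E
```

```text
24.3333 [0.62657305 0.02111483 0.17759765] [ 6.43070660e-01  7.95015001e-04 -2.39984766e+00] 0.40742201022961316
collimator_foot scene 0.83 [220. 370.] [0.618 0.012 0.08 ]
collimator_foot top 0.78 [148. 279.] [0.626 0.032 0.08 ]
   tri [0.621  0.0218 0.0814]
collimator scene 0.73 [202. 378.] [0.619 0.025 0.145]
collimator top 0.51 [137. 281.] [0.625 0.023 0.145]
collimator wrist 0.88 [237. 309.] [0.625 0.018 0.145]
   tri [0.624  0.0218 0.1518]
place scene 0.72 [236. 368.] [0.623 0.011 0.012]
place top 0.97 [161. 287.] [0.621 0.021 0.012]
place wrist 0.94 [181. 307.] [0.623 0.016 0.012]
   tri [0.6217 0.0166 0.0082]
eyepiece_a scene 0.97 [252. 333.] [ 0.628 -0.092  0.012]
eyepiece_a scene 0.89 [200. 437.] [0.593 0.239 0.012]
eyepiece_a scene 0.86 [217. 403.] [0.605 0.124 0.012]
eyepiece_a top 0.75 [156. 339.] [ 0.633 -0.087  0.012]
eyepiece_a wrist 0.94 [ 65. 276.] [0.609 0.126 0.012]
```

View pics/c10.png

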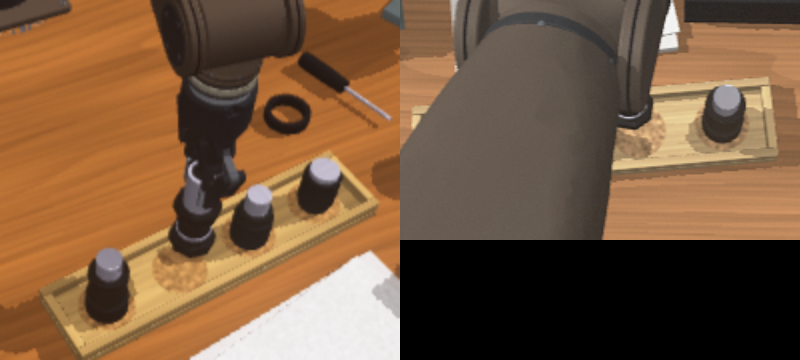

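servo_tool:
  increments:
    - [0.2, -0.06, -0.04, -0.2, 0]
    - [0.2, -0.12, -0.08, -0.5, 0]
    - [0.2, -0.12, -0.08, -0.8, 0]
    - [0.2, -0.12, -0.08, -1.1, 0]
    - [0.2, -0.12, -0.08, -1.35, 0]
    - [0.2, -0.12, -0.08, -1.5, 0]
    - [0.2, -0.12, -0.08, -1.6, 0]
    - [0.2, -0.12, -0.08, -1.65, 0]
    - [0.2, -0.12, -0.08, -1.65, 0]
    - [0.2, -0.12, -0.08, -1.65, 0]

```text
time: 25.92
eef_pos: [0.6223, 0.0179, 0.1121]
tcp_rot: [0.747, 0.665, 0.002, 0.007]
contact_force: [-0.8, -0.5, -3.2]
opening: 0.406
```

```bash
python3 - <<'E'
from h import *
s=ctrl.get_state();print(s['time'],s['eef_pos'],s['contact_force'],s['opening'])
p=shoot('wrist')
for q,z in(('collimator_foot',.02),('collimator',.085),('place',.012)):
    for r in ctrl.landmark_of(p,q)[:1]: print(q,round(r['conf'],2),np.round(at_z(p,r['centre'],z),3))
E
```

```text
25.9167 [0.62229393 0.01792567 0.11205806] [-0.75072388 -0.50689988 -3.20627634] 0.4061401384136272
collimator 0.91 [0.622 0.018 0.085]
```

Still hanging, centred over the disc. Lower gently until the force rises.

servo_tool:
  increments:
    - [0.2, 0, 0, -0.04, 0]
    - [0.2, 0, 0, -0.08, 0]
    - [0.2, 0, 0, -0.12, 0]
    - [0.2, 0, 0, -0.16, 0]
    - [0.2, 0, 0, -0.2, 0]
    - [0.2, 0, 0, -0.23, 0]
    - [0.2, 0, 0, -0.26, 0]
    - [0.2, 0, 0, -0.28, 0]
    - [0.2, 0, 0, -0.28, 0]
    - [0.2, 0, 0, -0.28, 0]

```text
time: 26.95
eef_pos: [0.6225, 0.018, 0.1042]
tcp_rot: [0.747, 0.665, 0.002, 0.007]
contact_force: [-5.7, -0.1, 9.3]
opening: 0.404
```

servo_tool:
  increments:
    - [0.39, 0, 0, -0.05, 0]
    - [0.405, 0, 0, -0.05, 0]
    - [0.41, 0, 0, -0.03, 0]
    - [0.415, 0, 0, 0, 0]
    - [0.42, 0, 0, 0, 0]
    - [0.43, 0, 0, 0, 0]
    - [0.45, 0, 0, 0, 0]
    - [0.5, 0, 0, 0, 0]
    - [0.55, 0, 0, 0, 0]
    - [0.6, 0, 0, 0, 0]
  grip_force: 20

```text
time: 27.78
eef_pos: [0.6227, 0.018, 0.1041]
tcp_rot: [0.747, 0.665, 0.002, 0.007]
contact_force: [-0.3, 0.0, 0.1]
opening: 0.602
```

servo_tool:
  increments:
    - [0.65, 0, 0, 0.1, 0]
    - [0.65, 0, 0, 0.4, 0]
    - [0.65, 0, 0, 0.9, 0]
    - [0.65, 0, 0, 1.5, 0]
    - [0.65, 0, 0, 2.1, 0]
    - [0.65, 0, 0, 2.5, 0]
    - [0.65, 0, 0, 2.7, 0]
    - [0.65, 0, 0, 2.7, 0]
    - [0.65, 0, 0, 2.7, 0]
    - [0.65, 0, 0, 2.7, 0]

```text
time: 28.62
eef_pos: [0.6218, 0.0181, 0.2106]
tcp_rot: [0.747, 0.665, 0.001, 0.006]
contact_force: [-0.6, -0.6, -0.7]
opening: 0.651
```

servo_tool:
  increments:
    - [0.65, -0.5, -0.3, 0, 0]
    - [0.65, -1.0, -0.6, 0, 0]
    - [0.65, -1.6, -1, 0, 0]
    - [0.65, -2.2, -1.4, 0, 0]
    - [0.65, -2.8, -1.8, 0, 0]
    - [0.65, -3.3, -2.2, 0, 0]
    - [0.65, -3.5, -2.5, 0, 0]
    - [0.65, -3.5, -2.6, 0, 0]
    - [0.65, -3.5, -2.6, 0, 0]
    - [0.65, -3.5, -2.6, 0, 0]

```text
time: 29.45
eef_pos: [0.482, -0.0857, 0.2099]
tcp_rot: [0.747, 0.665, 0.001, 0.005]
contact_force: [-0.5, 0.2, -0.6]
opening: 0.652
```

```bash
python3 - <<'E'
from h import *
s=ctrl.get_state();print(s['time'],s['eef_pos'],s['contact_force'],s['opening'])
P={c:shoot(c) for c in('scene','top','wrist')}
for q,z in(('collimator_foot',.012),('collimator',.077),('place',.012),('eyepiece_a',.012)):
    for c,p in P.items():
        for r in ctrl.landmark_of(p,q)[:3 if q[0]=='e' else 1]:
            print(q,c,round(r['conf'],2),np.round(r['centre']),np.round(at_z(p,r['centre'],z),3))
f=P['scene']['frame'][130:290,290:490]; w=P['top']['frame'][80:230,140:390]
cv2.imwrite('pics/c11.png',np.hstack([cv2.resize(f,(400,320)),cv2.copyMakeBorder(cv2.resize(w,(400,240)),0,80,0,0,0)])[:,:,::-1])
E
```

```text
29.45 [ 0.48195796 -0.08571308  0.20993844] [-0.47618124  0.18460062 -0.56259929] 0.6519109540145605
collimator_foot scene 0.94 [234. 368.] [0.617 0.013 0.012]
collimator_foot wrist 0.92 [ 50. 440.] [0.622 0.017 0.012]
collimator scene 0.69 [221. 373.] [0.622 0.017 0.077]
collimator top 0.67 [150. 287.] [0.624 0.017 0.077]
collimator wrist 0.57 [ 38. 473.] [0.623 0.019 0.077]
place scene 0.59 [235. 369.] [0.62  0.014 0.012]
place top 0.67 [165. 288.] [0.612 0.019 0.012]
eyepiece_a scene 0.94 [218. 405.] [0.608 0.128 0.012]
eyepiece_a scene 0.9 [252. 336.] [ 0.631 -0.086  0.012]
eyepiece_a scene 0.83 [201. 435.] [0.592 0.232 0.012]
eyepiece_a top 0.71 [170. 237.] [0.598 0.125 0.012]
eyepiece_a top 0.67 [171. 185.] [0.595 0.232 0.012]
eyepiece_a wrist 0.68 [159. 450.] [ 0.634 -0.093  0.012]
```

View pics/c11.png

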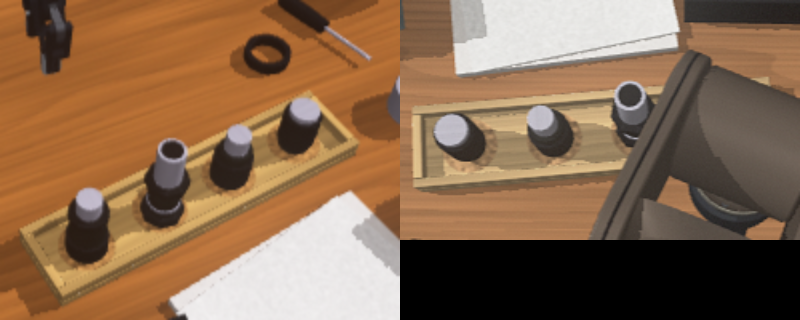

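The collimator stands upright on its disc, all three eyepieces are still standing, and the arm is clear of everything.

```bash
python3 -c "
from plant import ctrl
print(ctrl.sign_off())"
```

```text
the job is handed in; nothing more can be done
None
```

The collimator now stands upright on the free cork disc in the rack, and I handed the job in at about 29.6 s of the 54 s allowed.

**How it went:**
- **First lift:** the grip held the piece level instead of letting it pivot, so I laid it back on the bench.
- **Standing it up:** I took hold nearer the nose end with a light grip. It turned foot-down as I lifted, loosened the grip in small steps and made one quick sideways move. I then pressed it flat on the bench with about 18 N and let go. It stood by itself at about (0.488, -0.051).
- **Into the rack:** I took hold of the nose again with 60 N, carried it over the rack and lowered it until contact at about 9 N. Then I opened the fingers and backed away.

**Last checks:**
- **Position:** most readings put the collimator at about (0.622, 0.018). My disc estimate, made before placing it, was (0.622, 0.018). The scene camera's foot reading, (0.617, 0.013), was about 7 mm off.
- **Disc after placing:** with the disc mostly hidden, its readings were less reliable. One top-camera reading was about 10 mm out.
- **Eyepieces:** all three are standing, and their readings match the first ones to within about 1 cm, which is the scatter of the detections.
- **Arm:** it is clear of everything, with the force reading near zero.

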